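# Rock the tall bung out of the cell block

### The job

In the aluminium block, three slots are closed by tight rubber bungs. Work the one with the tall grip tab loose: lean it about 10 degrees to the left, so that its right-hand end pops up, then just as far over to the right, so that its left-hand end pops up too, and draw it straight out. Set it down in the steel tray without dropping it, and leave the other two bungs in place.

Things in the scene. Friction and masses are not known exactly. Their poses are not given: they have to be found in the camera images.
- tall_bung_center (a point): Red-brown rubber bung with a tall flat grip tab, 70 mm high; point at mid-height, z along it, up. The tab rises 35 mm above this point: 30 mm along y, 15 mm along x. A flange (46 mm along y, 28 along x) lies 5 to 11 mm below the point and rests on the block's top when seated; under it a plug, 24 mm deep, with a bottom 21 mm (y) by 19 mm (x), 35 mm below the point.
- cell_block: Fixed aluminium block on grey plinth, 172 x 96 x 60 mm; origin under its centre, x along the row of slots (away from the robot), y to the left. Slots at x = -48, 0, 48 mm, bungs in any order. Sprung rollers hold both ends (+y, -y) of each bung with 15 N. Leaning 10 degrees about one flange end frees the other, which then rests raised 7 mm on its roller. A water bath 230 mm high stands left of it.
- tray: Loose steel tray on the bench to the right of the block, 130 mm (its x) by 110 mm (y), rim 18 mm high, walls and floor 3 mm thick; origin at the centre of its underside.
- knob_bung: Bystander: same plug and flange in another slot, with a low round knob 25 mm wide, its top 24 mm above the block. Origin at the plug's bottom, 24 mm below the block's top.
- ridge_bung: Bystander: same plug and flange in another slot, with a low flat ridge 34 x 12 mm, its top 18 mm above the block. Origin at the plug's bottom, 24 mm below the block's top.
Not all that is in view belongs to the job. What is shaped like the part that bears tall_bung_center but turquoise is not meant.

How it is judged:
By the outcome, as a careful person would: the job done as asked, in the order asked, and still so for the second after the job is handed in, with the robot touching nothing.
It also fails if it takes over 48 s, if anything falls off the work surface, if the arm or the gripper's body presses on something with over 40 N, if the wrist force passes 120 N, or if a joint passes its speed limit or range.

### The arm

A 7-joint arm with a two-finger parallel gripper is mounted at the origin on a cart in front of the work surface, level with it; the furniture and walls round the work are solid. World frame = base frame: x ahead of the robot, y to its left, z up, the work surface at z = 0. Lengths are in m, angles in rad, forces in N, time in s.
With the tool pointing down it reaches from about 0.4 to 0.85 m from the base axis. Payload 10.4 kg.
Tool frame: the origin (TCP) lies on the centre line of the jaws, within the pads' length; the fingertips stand 8 mm ahead of it and the grasp point (between the pads) lies 11 mm behind it (r.finger_overhang is the distance from the TCP to the fingertips, in m); z points along the fingers, y is the line along which they close (so a half turn about z gives the same grasp; the last joint's range is limited). The gripper opens to 87 mm and grips with 3 to 60 N. Pads are 19 mm wide; open, the fingers measure 117 mm over their backs; the gripper's body (75 mm by 190 mm) begins 51 mm behind the grasp point.
Start: joints at [-1.36, 0.332, -0.065, 1.46, 0.022, 1.35, -0.088], TCP at [0.145, 0.608, 0.231] pointing down, gripper open.
Joint ranges: [-2.6, 2.6], [-0.5, 2.12], [-1.47, 1.34], [0.16, 2.42], [-1.27, 4.41], [0.06, 2.06], [-2.6, 2.6]. Speed limits (rad/s): [2.22, 2.22, 2.79, 2.79, 3.14, 3.14, 3.14].

### API

Orientations are given as a unit quaternion [x, y, z, w].
In Python, from bench import r, vision gives the robot as it stands.
- The arm moves only by the tool drive_tool, never from a script. Its argument "series" is a list of rows, each a list of 2 entries, a list of its own where there are three numbers: the shift along the world's x, y, z in cm, then the turn about the world's z in degrees. A call has exactly 10 rows; each row shifts and turns the commanded pose from where the row before left it; what a row does not reach is not made up. A row lasts 1/8 s, in which the tool goes at most 62.5 mm and 10.7 degrees, less where a joint would pass 70% of its speed; a pose out of reach is approached as far as the arm can. A call with a gripper value outside its range is refused whole. "hand" is the closure, from 0 (fully open) to 1 (shut), set as the call begins (left out, the last holds). The fingers move at their own pace and stop on an object; "newtons" is the grip in N (left out, the last holds). Time passes only in rows, so rows that do not move let the fingers close, or fill a call up. It gives the time, the measured TCP pose, the force, the opening and the grip force at its end, in the units of the state.
- r.read_state(): the state, without advancing time (a new reading comes with each control period).
- vision.camera(name): name is "side" or "top"; returns a dict with "color" (384x512x3 uint8, red, green, blue), "intrinsics" (3x3 intrinsics, pixels), "R" (3x3) and "t" (3): a world point X has camera coordinates R X + t. Camera axes: x right, y down, z forward; pixel columns grow to the right and rows downward; lengths in m; the calibration is good to about 2 mm. A picture is of the moment at which its call begins. There is no depth.
- r.close_job(): hands the job in; it is judged then, once.
The state is a dict: "time": time; "joint_positions": joint angles; "joint_vel": joint speeds; "joint_torque": joint torques, N m; "ee_pos": TCP position; "eef_rot": TCP orientation; "ft_force": force on the tool from outside, world axes, zero at the start; "torque": the same for the moment, N m; "width": finger opening in m; "grip_force": force on a finger pad.
Only numpy, scipy, OpenCV 4.12 (cv2) and the standard library are available. Lean on these libraries where they do the work, as an engineer would, in place of code of your own. Each camera call takes 0.05 s, during which the arm holds its last target. There are 200 camera calls.

## Working session

There is one attempt and no reset: what is moved stays moved. The work goes in short steps, Python scripts to look and compute and a tool call to move; the robot and the scene stay as the last step left them, time stands still between calls to the robot, and variables do not carry over. Pictures are saved under pics/ and viewed, at most 10 in all, crops included, and the job is handed in when it is done.

Besides the shell and the picture viewer there is one more tool, called after "Emit:" by a JSON object that holds its "fn" and its "kwargs". drive_tool: Moves the arm, as the interface text tells. Its arguments: {"type":"object","properties":{"series":{"type":"array"},"hand":{"type":"number"},"newtons":{"type":"number"}},"required":["series"]}

```bash
mkdir -p pics
python3 - <<'E'
from bench import r, vision
import cv2, numpy as np, pickle
d={}
for n in("top","side"):
    c=vision.camera(n); d[n]=c; cv2.imwrite(f"pics/{n}0.png",c["color"][:,:,::-1])
    print(n,c["intrinsics"].tolist(),np.round(-c["R"].T@c["t"],3),np.round(c["R"],2).tolist())
pickle.dump(d,open("cam0.pkl","wb"))
s=r.read_state(); print(s["time"],s["ee_pos"],s["eef_rot"],s["ft_force"],s["width"],r.finger_overhang)
E
```

```text
top [[424.9889208633658, 0.0, 251.37255914691548], [0.0, 424.9889208633658, 184.47371392068456], [0.0, 0.0, 1.0]] [ 0.506 -0.17   0.904] [[-0.01, -1.0, -0.01], [-1.0, 0.01, -0.04], [0.04, 0.01, -1.0]]
side [[486.8852201102862, 0.0, 264.4646967002646], [0.0, 486.8852201102862, 192.32675151456948], [0.0, 0.0, 1.0]] [-0.269 -0.404  0.463] [[0.27, -0.96, -0.0], [-0.4, -0.11, -0.91], [0.88, 0.24, -0.42]]
0.1 [0.14473129 0.60766785 0.22984607] [ 1.16603432e-01  9.93178352e-01 -6.32404637e-04 -2.83095211e-05] [0.59186538 0.61538595 0.99115621] 0.08718597593716 0.008
```

View pics/top0.png

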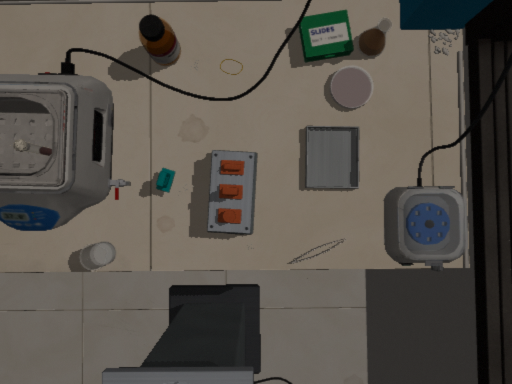

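View pics/side0.png

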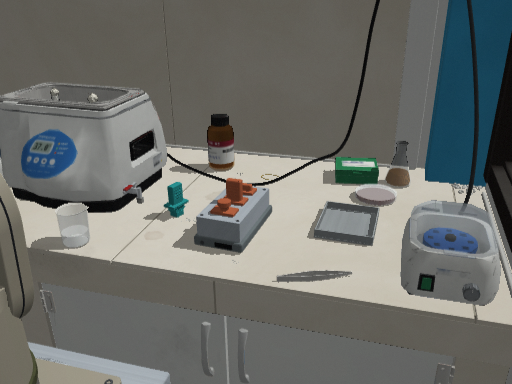

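The top view shows the block at about (232,192), three orange bungs at (232,168), (231,191) and (230,216), the tray at (332,158), and a turquoise look-alike at (165,180). In the side view the tall tab is near (236,190). Next I'll enlarge both block regions.

Run:
```python
import pickle,cv2,numpy as np
d=pickle.load(open("cam0.pkl","rb"))
a=d["top"]["color"][140:245,195:270,::-1]; b=d["side"]["color"][165:255,190:285,::-1]
A=cv2.resize(a,None,fx=5,fy=5,interpolation=cv2.INTER_CUBIC);B=cv2.resize(b,None,fx=4.4,fy=5,interpolation=cv2.INTER_CUBIC)
H=max(A.shape[0],B.shape[0]);o=np.zeros((H,A.shape[1]+B.shape[1],3),np.uint8);o[:A.shape[0],:A.shape[1]]=A;o[:B.shape[0],A.shape[1]:]=B
cv2.imwrite("pics/crop1.png",o)
```

```text
(no output)
```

View pics/crop1.png

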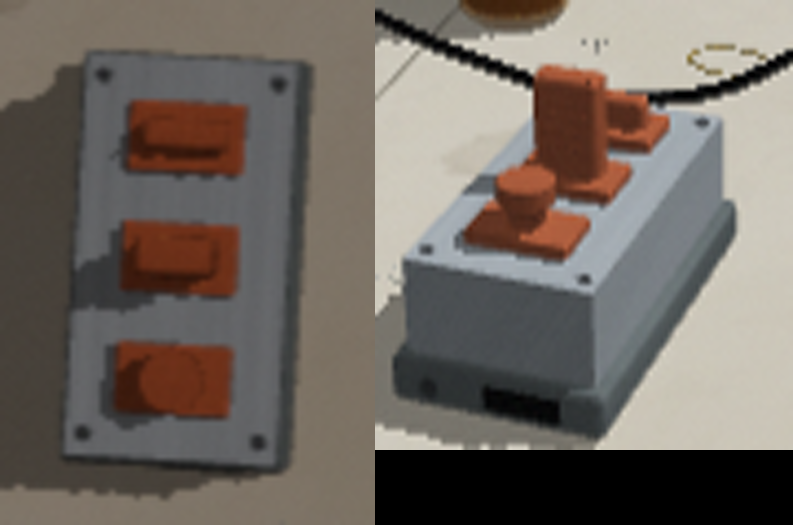

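Candidates in the top view are (232,168), a low flat ridge; (231,191), a tall slab; and (230,216), a round knob. The turquoise part at (165,180) stands loose on the bench and is excluded by colour. The crop's side view confirms that the middle bung (side px about (236,190)) is the only orange one with a tall flat tab, so it is the target. Now I'll measure positions.

```bash
cat > h.py <<'E'
import numpy as np, cv2
def ray(c,uv,z):
    K,R,t=c["intrinsics"],np.array(c["R"]),np.array(c["t"]); C=-R.T@t
    d=R.T@np.linalg.solve(K,[uv[0],uv[1],1.]); return C+d*(z-C[2])/d[2]
def proj(c,X):
    p=c["intrinsics"]@(np.array(c["R"])@X+c["t"]); return p[:2]/p[2]
def orange(c):
    h=cv2.cvtColor(c["color"],cv2.COLOR_RGB2HSV); return ((h[...,0]<12)&(h[...,1]>150)&(h[...,2]>50)).astype(np.uint8)
E
python3 - <<'E'
import pickle; from h import *
d=pickle.load(open("cam0.pkl","rb")); c=d["top"]
m=orange(c); m[:150]=0;m[240:]=0;m[:,:200]=0;m[:,270:]=0
for k in cv2.findContours(m,0,1)[0]:
    if cv2.contourArea(k)<80: continue
    q=cv2.boxPoints(cv2.minAreaRect(k)); P=np.array([ray(c,p,.066)[:2] for p in q])
    e=np.linalg.norm(np.diff(P,axis=0),axis=1); print("bung",cv2.minAreaRect(k),np.round(P.mean(0),4),np.round(e[:2],4))
h=cv2.cvtColor(c["color"],cv2.COLOR_RGB2HSV)
print("hsv block",h[195,217],h[160,250],"bench",h[190,280],"tray",h[150,330],h[127,330],h[160,307],h[220,205])
# tab top in side view: top edge centroid
s=d["side"]; ms=orange(s); ms[:,:226]=0; ms[:,245:]=0
ys,xs=np.nonzero(ms[:190]); print("side tab top rows",ys.min(), [ (y,xs[ys==y].min(),xs[ys==y].max()) for y in range(ys.min(),ys.min()+8)])
print("block edges row192",c["color"][192,200:265,:].sum(1).tolist())
print("tray row 158",c["color"][158,298:366].sum(1).tolist())
print("tray col 332",c["color"][118:198,332].sum(1).tolist())
E
```

```text
bung ((229.0, 215.5), (13.0, 22.0), 90.0) [ 0.477  -0.1171] [0.0434 0.0256]
bung ((230.46153259277344, 191.1923065185547), (21.68877601623535, 13.312804222106934), 3.1798300743103027) [ 0.5248 -0.1204] [0.0263 0.0429]
bung ((231.81129455566406, 167.01943969726562), (22.33142852783203, 13.286575317382812), 3.5763344764709473) [ 0.5726 -0.1236] [0.0263 0.0442]
hsv block [105   9  57] [105   5 103] bench [ 16  47 125] tray [45  6 86] [ 0 11 45] [ 15  10 101] [17 51 70]Traceback (most recent call last):
  File "<stdin>", line 12, in <module>
    return umr_minimum(a, axis, None, out, keepdims, initial, where)
ValueError: zero-size array to reduction operation minimum which has no identity
```

Run:
```python
import pickle; from h import *
d=pickle.load(open("cam0.pkl","rb")); c=d["top"];s=d["side"]
h=cv2.cvtColor(c["color"],cv2.COLOR_RGB2HSV)
m=((h[...,1]<30)).astype(np.uint8); m[:110]=0;m[205:]=0;m[:,:285]=0;m[:,375:]=0
k=max(cv2.findContours(m,0,1)[0],key=cv2.contourArea); b=cv2.minAreaRect(k)
for z in(.018,0): 
    P=np.array([ray(c,p,z)[:2] for p in cv2.boxPoints(b)]); print("tray",z,np.round(b[0],1),b[2],np.round(P.mean(0),4),np.round(np.linalg.norm(np.diff(P,axis=0),axis=1)[:2],4))
yl=np.array([np.sin(np.radians(3.9)),np.cos(np.radians(3.9))]); xl=np.array([yl[1],-yl[0]]); C=np.array([.5248,-.1204])
for a in(-1,1):
  for e in(-1,1):
    p=np.r_[C+a*.0075*xl+e*.015*yl,.106]; print("tab corner",a,e,"side",np.round(proj(s,p),1),"top",np.round(proj(c,p),1))
hs=cv2.cvtColor(s["color"],cv2.COLOR_RGB2HSV); print("hue",hs[190,236],hs[185,232])
o=orange(s)[170:205,220:250]; o=((hs[...,0]<15)&(hs[...,1]>120)).astype(int)[170:205,220:250]
for y in range(6,35,2): print(170+y,np.nonzero(o[y])[0][[0,-1]]+220 if o[y].any() else None)
```

```text
tray 0.018 [331.5 157. ] 90.0 [ 0.5948 -0.3294] [0.1108 0.1298]
tray 0 [331.5 157. ] 90.0 [ 0.5966 -0.3326] [0.113  0.1324]
tab corner -1 -1 side [238.7 181.1] top [236.9 195.2]
tab corner -1 1 side [223.9 179. ] top [221.  194.3]
tab corner 1 -1 side [241.7 178.1] top [237.4 187.2]
tab corner 1 1 side [227.1 176.1] top [221.4 186.3]
hue [  8 167  78] [  8 167  84]
176 None
178 [228 231]
180 [226 241]
182 [226 241]
184 [226 249]
186 [226 249]
188 [226 249]
190 [227 249]
192 [227 249]
194 [227 249]
196 [225 241]
198 [223 247]
200 [220 247]
202 [220 245]
204 [220 243]
```

Measured: tall bung at (0.525, -0.121), row yaw -3.9°; flange size and 48 mm spacing match. Tray at (0.595, -0.329), and its size matches. Plan: straddle the tab with the fingers along the block's y, push left, push right, then grip and lift. First I'll rise and pass over the bath.

Emit:
{"fn": "drive_tool", "kwargs": {"series": [[[0,0,5],0],[[0,0,5],0],[[0,0,5],0],[[0,0,2],0],[[3.5,-4.5,0],1],[[3.5,-4.5,0],1],[[3.5,-4.5,0],1],[[3.5,-4.5,0],1],[[3,-5,0],1],[[3,-5,0],1]], "hand": 0.3, "newtons": 20}}

```text
time: 1.35
ee_pos: [0.3455, 0.3261, 0.4003]
eef_rot: [0.064, 0.998, -0.0, -0.0]
ft_force: [-0.0, 0.3, 0.9]
width: 0.0609
grip_force: 0.0
```

Emit:
{"fn": "drive_tool", "kwargs": {"series": [[[2.2,-5.6,0],0.5],[[2.2,-5.6,0],0.5],[[2.2,-5.6,0],0.5],[[2.2,-5.6,0],0.5],[[2.3,-5.6,0],0.5],[[2.3,-5.6,0],0.5],[[2.3,-5.6,0],0.4],[[2.3,-5.5,0],0],[[0,0,-5],0],[[0,0,-5],0]]}}

```text
time: 2.6
ee_pos: [0.5248, -0.1199, 0.299]
eef_rot: [0.036, 0.999, -0.0, 0.0]
ft_force: [0.4, 0.9, 0.1]
width: 0.061
grip_force: 0.0
```

Emit:
{"fn": "drive_tool", "kwargs": {"series": [[[0,-0.1,-5],0],[[0,0,-5],0],[[0,0,-3],0],[[0,0,0],0],[[0,0,-2],0],[[0,0,-2],0],[[0,0,-1.5],0],[[0,0,-1.4],0],[[0,0,0],0],[[0,0,0],0]]}}

```text
time: 3.85
ee_pos: [0.5251, -0.1201, 0.1021]
eef_rot: [0.035, 0.999, -0.0, 0.0]
ft_force: [0.0, -0.3, 1.4]
width: 0.0608
grip_force: 0.0
```

Run:
```python
from bench import r, vision
import cv2, numpy as np
a=vision.camera("top")["color"][120:260,170:300]; b=vision.camera("side")["color"][120:260,160:300]
o=np.hstack([cv2.resize(x[:,:,::-1],(400,420),interpolation=cv2.INTER_CUBIC) for x in(a,b)]); cv2.imwrite("pics/p2.png",o)
s=r.read_state(); print(s["time"],s["ee_pos"],s["ft_force"],s["width"])
```

```text
3.95 [ 0.52524224 -0.12007307  0.10222882] [-0.00344864  0.31429972  0.39695198] 0.06090448986305022
```

View pics/p2.png

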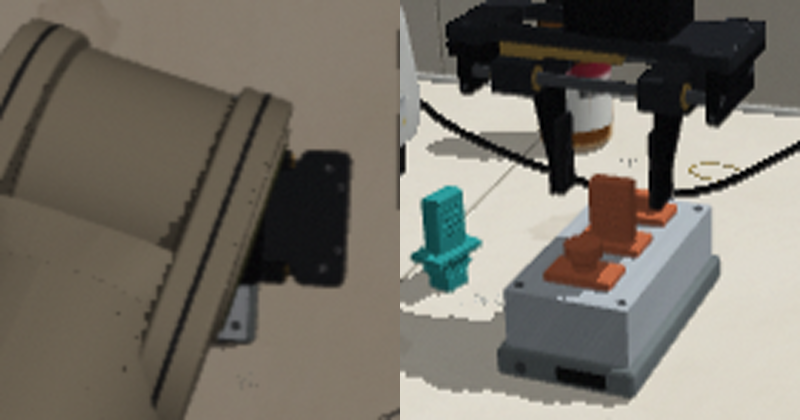

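The picture shows the fingers either side of the tab (crop px 573 and 650, tab 589–636), with clearances about equal, and the turquoise part is well clear. Next I'll move left until contact.

Emit:
{"fn": "drive_tool", "kwargs": {"series": [[[0.03,0.4,0],0],[[0.03,0.4,0],0],[[0.02,0.3,0],0],[[0,0.1,0],0],[[0,0.1,0],0],[[0,0.1,0],0],[[0,0.05,0],0],[[0,0.05,0],0],[[0,0,0],0],[[0,0,0],0]]}}

```text
time: 5.2
ee_pos: [0.5256, -0.105, 0.1016]
eef_rot: [0.035, 0.999, 0.0, -0.0]
ft_force: [0.9, 0.4, -1.1]
width: 0.0609
grip_force: 0.0
```

Emit:
{"fn": "drive_tool", "kwargs": {"series": [[[0,0.05,0],0],[[0,0.05,0],0],[[0,0.05,0],0],[[0,0.05,0],0],[[0,0.05,0],0],[[0,0.05,0],0],[[0,0,0],0],[[0,0,0],0],[[0,0,0],0],[[0,0,0],0]]}}

```text
time: 6.45
ee_pos: [0.5258, -0.1037, 0.1021]
eef_rot: [0.036, 0.999, -0.001, 0.001]
ft_force: [-1.0, -6.8, 5.6]
width: 0.0612
grip_force: 3.8
```

Emit:
{"fn": "drive_tool", "kwargs": {"series": [[[0,0.05,0],0],[[0,0.05,0],0],[[0,0.05,0],0],[[0,0.05,0],0],[[0,0.05,0],0],[[0,0.05,0],0],[[0,0,0],0],[[0,0,0],0],[[0,0,0],0],[[0,0,0],0]], "newtons": 60}}

```text
time: 7.7
ee_pos: [0.5259, -0.1027, 0.1025]
eef_rot: [0.036, 0.999, -0.002, 0.001]
ft_force: [-0.8, -12.8, 8.4]
width: 0.0611
grip_force: 6.8
```

```bash
cat > lean.py <<'E'
from bench import r, vision
from h import *
import sys
c=vision.camera("side"); 
h=cv2.cvtColor(c["color"],cv2.COLOR_RGB2HSV); o=((h[...,0]<15)&(h[...,1]>120))
for y in range(168,206,2):
    q=np.nonzero(o[y,210:260])[0]
    if len(q): print(y,q[0]+210,q[-1]+210,end=" | ")
b=c["color"][150:240,190:290,::-1]; cv2.imwrite(f"pics/{sys.argv[1]}.png",cv2.resize(b,(600,540),interpolation=cv2.INTER_CUBIC))
s=r.read_state(); print(s["time"],s["ee_pos"],s["ft_force"],s["width"],s["grip_force"])
E
python3 lean.py l1
```

```text
168 217 224 | 178 227 232 | 180 225 237 | 182 225 237 | 184 225 251 | 186 226 251 | 188 226 255 | 190 226 256 | 192 226 254 | 194 226 252 | 196 225 242 | 198 223 247 | 200 218 246 | 202 218 244 | 204 218 242 | 7.75 [ 0.52593602 -0.10267928  0.10254149] [ -1.78055572 -13.16984063   8.02187553] 0.061169533397050856 6.838765740394592
```

Contact found at a tab centre of y≈-0.120. The arm is compliant (about 3 N/mm), so when the end pops free it would overshoot. I'll re-centre and narrow the jaws to about 33.6 mm, so that the two fingers limit the lean to about 12°.

Emit:
{"fn": "drive_tool", "kwargs": {"series": [[[-0.02,-0.4,0],0],[[-0.02,-0.4,0],0],[[-0.02,-0.4,0],0],[[-0.02,-0.4,0],0],[[0,-0.3,0],0],[[0,-0.1,0],0],[[0,0,0],0],[[0,0,0],0],[[0,0,0],0],[[0,0,0],0]]}}

```text
time: 9.0
ee_pos: [0.5248, -0.1189, 0.1016]
eef_rot: [0.035, 0.999, 0.0, -0.0]
ft_force: [-0.4, -0.0, 0.6]
width: 0.0611
grip_force: 0.0
```

Emit:
{"fn": "drive_tool", "kwargs": {"series": [[[0,-0.1,0],0],[[0,0,0],0],[[0,0,0],0],[[0,0,0],0],[[0,0,0],0],[[0,0,0],0],[[0,0,0],0],[[0,0,0],0],[[0,0,0],0],[[0,0,0],0]], "hand": 0.615}}

```text
time: 10.25
ee_pos: [0.5248, -0.12, 0.1016]
eef_rot: [0.035, 0.999, 0.0, -0.0]
ft_force: [-0.2, 0.2, -0.0]
width: 0.033
grip_force: 0.0
```

Emit:
{"fn": "drive_tool", "kwargs": {"series": [[[0.01,0.15,0],0],[[0.01,0.15,0.05],0],[[0.01,0.15,0.05],0],[[0.01,0.15,0.05],0],[[0.01,0.15,0.05],0],[[0.01,0.15,0.05],0],[[0,0.1,0.05],0],[[0,0,0],0],[[0,0,0],0],[[0,0,0],0]]}}

```text
time: 11.5
ee_pos: [0.5255, -0.1128, 0.1054]
eef_rot: [0.036, 0.999, -0.001, 0.001]
ft_force: [-2.3, -9.7, 6.8]
width: 0.0336
grip_force: 5.2
```

```bash
python3 lean.py l2
```

```text
168 223 223 | 178 223 236 | 180 223 236 | 182 223 236 | 184 224 251 | 186 224 251 | 188 224 255 | 190 225 256 | 192 225 254 | 194 225 252 | 196 225 246 | 198 223 245 | 200 218 244 | 202 218 243 | 204 218 241 | 11.55 [ 0.52553569 -0.11278899  0.10542761] [-2.67097521 -8.54836247  6.95011114] 0.03368979049154523 5.165845749434084
```

View pics/l2.png

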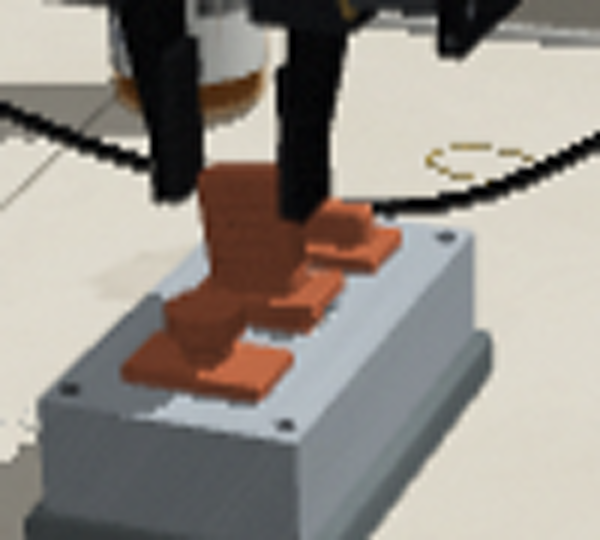

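The bung leans about 7° left, and the flange's right end is lifting (crop px (305,320)). I'll push a little further.

Emit:
{"fn": "drive_tool", "kwargs": {"series": [[[0,0.1,0.02],0],[[0,0.1,0.02],0],[[0,0.1,0.02],0],[[0,0.1,0.02],0],[[0,0,0],0],[[0,0,0],0],[[0,0,0],0],[[0,0,0],0],[[0,0,0],0],[[0,0,0],0]]}}

```text
time: 12.8
ee_pos: [0.5262, -0.1078, 0.1066]
eef_rot: [0.036, 0.999, -0.001, 0.001]
ft_force: [-0.3, -7.1, 8.7]
width: 0.0338
grip_force: 4.3
```

```bash
python3 lean.py l3
```

```text
168 223 223 | 176 225 233 | 178 220 233 | 180 220 233 | 182 221 233 | 184 221 251 | 186 222 251 | 188 223 255 | 190 223 256 | 192 224 254 | 194 224 252 | 196 224 244 | 198 222 242 | 200 218 243 | 202 218 242 | 204 218 241 | 12.85 [ 0.5262431  -0.10785145  0.1066098 ] [-1.51828472 -7.50523489  9.14776293] 0.033528109637026425 4.344406323507428
```

View pics/l3.png

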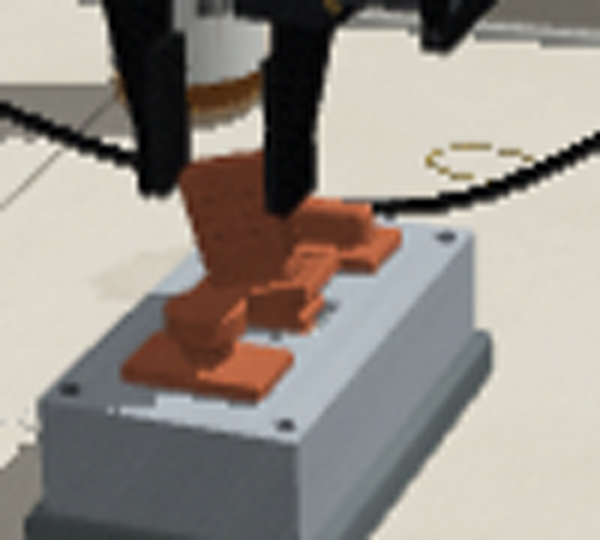

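It now leans about 10–12° left with the right end up, showing the slot at (325,310). The force has dropped, so the end has popped. I'll ease off and check that it stays up.

Emit:
{"fn": "drive_tool", "kwargs": {"series": [[[0,-0.2,0],0],[[0,-0.2,0],0],[[0,-0.2,0],0],[[0,-0.2,0],0],[[0,0,0],0],[[0,0,0],0],[[0,0,0],0],[[0,0,0],0],[[0,0,0],0],[[0,0,0],0]]}}

```text
time: 14.1
ee_pos: [0.5254, -0.1139, 0.1054]
eef_rot: [0.035, 0.999, 0.0, -0.0]
ft_force: [-0.9, 1.4, 0.6]
width: 0.0336
grip_force: 0.6
```

```bash
python3 lean.py l4
```

```text
168 224 224 | 176 236 236 | 178 222 236 | 180 222 236 | 182 223 236 | 184 223 251 | 186 224 251 | 188 224 255 | 190 225 256 | 192 225 254 | 194 225 252 | 196 225 246 | 198 222 244 | 200 218 243 | 202 218 243 | 204 218 241 | 14.15 [ 0.52539958 -0.11391598  0.10538976] [-0.69815893  1.97125516  0.5902683 ] 0.033290428917929646 0.6533855380257592
```

The bung stays leaning about 8° with no load, so the right end is up on its roller. Now I'll lean it to the right.

Emit:
{"fn": "drive_tool", "kwargs": {"series": [[[0,-0.15,0],0],[[-0.01,-0.15,0],0],[[-0.01,-0.15,0.05],0],[[-0.01,-0.15,0.05],0],[[-0.01,-0.15,0.05],0],[[-0.01,-0.15,0.05],0],[[-0.01,-0.15,0.05],0],[[0,-0.15,0.05],0],[[0,0,0],0],[[0,0,0],0]]}}

```text
time: 15.4
ee_pos: [0.5248, -0.126, 0.1083]
eef_rot: [0.035, 0.999, 0.0, -0.0]
ft_force: [0.5, 1.5, -0.2]
width: 0.0336
grip_force: 0.1
```

```bash
python3 lean.py l5
```

```text
168 216 220 | 174 229 232 | 176 228 242 | 178 228 242 | 180 228 242 | 182 228 242 | 184 228 251 | 186 228 251 | 188 228 255 | 190 228 256 | 192 226 254 | 194 224 252 | 196 222 248 | 198 222 246 | 200 218 245 | 202 218 243 | 204 218 241 | 15.45 [ 0.52474539 -0.12593577  0.10832612] [0.59286742 0.02085747 0.37549329] 0.03347974667241268 0.13863353147037571
```

View pics/l5.png

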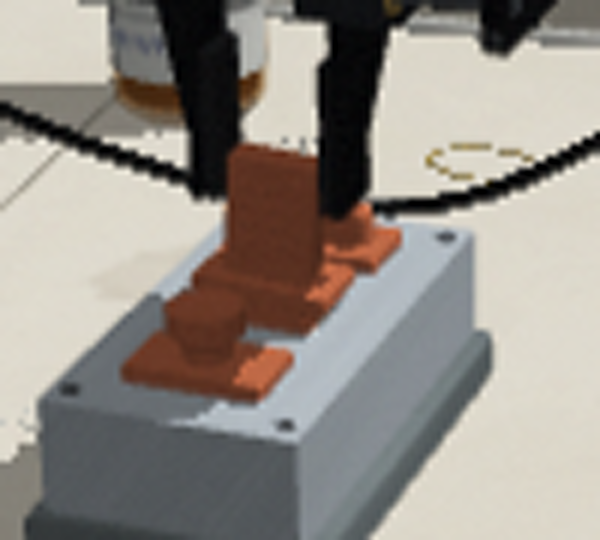

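The tab is now about upright and raised (top at row 174, against 178 seated), with no force. I'll continue to a real right lean.

Emit:
{"fn": "drive_tool", "kwargs": {"series": [[[0,-0.1,0],0],[[0,-0.1,0],0],[[0,-0.1,0.05],0],[[0,-0.1,0.05],0],[[0,0,0],0],[[0,0,0],0],[[0,0,0],0],[[0,0,0],0],[[0,0,0],0],[[0,0,0],0]]}}

```text
time: 16.7
ee_pos: [0.5248, -0.1299, 0.1094]
eef_rot: [0.035, 0.999, 0.0, -0.0]
ft_force: [-0.3, 0.4, 0.6]
width: 0.0338
grip_force: 0.2
```

```bash
python3 lean.py l6
```

```text
168 216 220 | 174 231 236 | 176 230 243 | 178 230 244 | 180 229 244 | 182 230 244 | 184 230 251 | 186 230 251 | 188 229 255 | 190 227 256 | 192 225 254 | 194 223 252 | 196 225 248 | 198 223 247 | 200 218 246 | 202 218 243 | 204 218 241 | 16.75 [ 0.52477382 -0.12998075  0.10937751] [0.09558414 1.14618511 0.08863888] 0.03342403402282663 0.2167553834442515
```

View pics/l6.png

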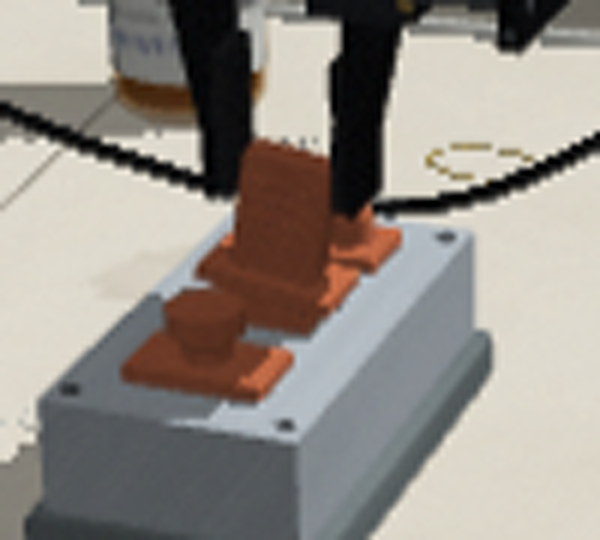

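It leans about 6° right with low force. I'll go about 4° more.

Emit:
{"fn": "drive_tool", "kwargs": {"series": [[[0,-0.1,0],0],[[0,-0.1,0.05],0],[[0,-0.1,0],0],[[0,0,0],0],[[0,0,0],0],[[0,0,0],0],[[0,0,0],0],[[0,0,0],0],[[0,0,0],0],[[0,0,0],0]]}}

```text
time: 18.0
ee_pos: [0.5248, -0.133, 0.1099]
eef_rot: [0.035, 0.999, 0.0, -0.0]
ft_force: [0.2, -0.5, -0.7]
width: 0.0339
grip_force: 0.1
```

```bash
python3 lean.py l7
```

```text
168 219 223 | 174 233 239 | 176 232 244 | 178 232 246 | 180 231 246 | 182 231 246 | 184 231 246 | 186 231 251 | 188 229 255 | 190 227 256 | 192 225 254 | 194 224 252 | 196 227 249 | 198 223 248 | 200 218 246 | 202 218 244 | 204 218 241 | 18.05 [ 0.52476891 -0.13300014  0.10987252] [0.06972282 0.95805252 0.9226069 ] 0.03353464234120439 0.1057953925919719
```

View pics/l7.png

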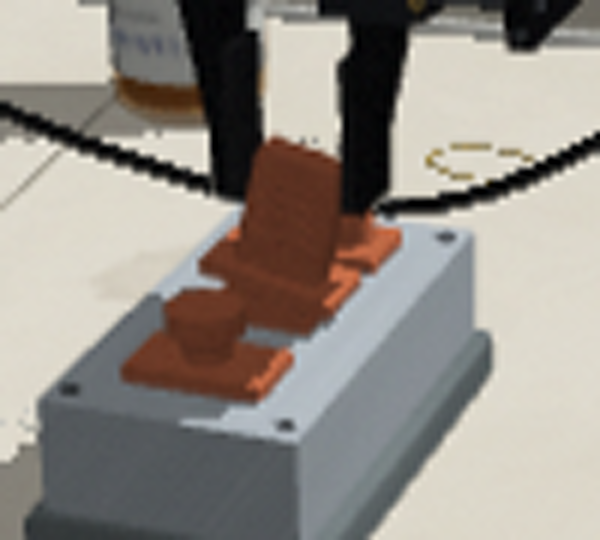

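The left edge runs from (262,140) to (243,265), which is about 10° right after the perspective correction. The left flange end is up and the force is near zero. I'll ease back to centre so it settles level on both rollers.

Emit:
{"fn": "drive_tool", "kwargs": {"series": [[[0,0.15,0],0],[[0,0.15,0],0],[[0,0.15,0],0],[[0,0.15,0],0],[[0,0.15,0],0],[[0,0.15,0],0],[[0,0.1,0],0],[[0,0.1,0],0],[[0,0,0],0],[[0,0,0],0]]}}

```text
time: 19.3
ee_pos: [0.5248, -0.122, 0.1099]
eef_rot: [0.035, 0.999, 0.0, 0.0]
ft_force: [0.3, 0.5, 0.4]
width: 0.0336
grip_force: 0.2
```

```bash
python3 lean.py l8
```

```text
168 217 217 | 176 226 240 | 178 225 240 | 180 225 240 | 182 226 240 | 184 226 251 | 186 226 251 | 188 227 255 | 190 227 256 | 192 227 254 | 194 225 252 | 196 223 247 | 198 222 245 | 200 218 244 | 202 218 242 | 204 218 241 | 19.35 [ 0.52481766 -0.12202063  0.10990491] [-0.37278855 -0.78668108  0.65642018] 0.033215611886376305 0.18189980182796717
```

Emit:
{"fn": "drive_tool", "kwargs": {"series": [[[0,0.15,0],0],[[0,0,0],0],[[0,0,0],0],[[0,0,-0.4],0],[[0,0,-0.4],0],[[0,0,-0.5],0],[[0,0,-0.4],0],[[0,0,-0.4],0],[[0,0,0],0],[[0,0,0],0]], "hand": 0.55}}

```text
time: 20.6
ee_pos: [0.5248, -0.1205, 0.0889]
eef_rot: [0.035, 0.999, 0.0, 0.0]
ft_force: [0.4, 0.5, 0.4]
width: 0.0391
grip_force: 0.1
```

```bash
python3 lean.py l9
```

```text
176 224 238 | 178 223 239 | 180 223 239 | 182 224 239 | 184 224 251 | 186 224 251 | 188 225 255 | 190 225 256 | 192 226 254 | 194 226 252 | 196 224 246 | 198 221 244 | 200 218 243 | 202 218 243 | 204 218 241 | 20.65 [ 0.52485946 -0.12049993  0.08902097] [ 1.00449624 -0.42640025 -0.01461245] 0.03888927998999198 0.09221048932886333
```

The edge slopes suggest it is still leaning left. I'll measure lean and end heights properly by casting edge pixels onto the tab's front-face plane, for the earlier saved images too.

```bash
cat > meas.py <<'E'
import pickle,sys; from h import *
s=pickle.load(open("cam0.pkl","rb"))["side"]
yl=np.array([np.sin(np.radians(3.9)),np.cos(np.radians(3.9)),0]); xl=np.array([yl[1],-yl[0],0]); C=np.array([.5248,-.1204,0])
K,R,t=s["intrinsics"],np.array(s["R"]),np.array(s["t"]); O=-R.T@t
def onface(u,v):
    d=R.T@np.linalg.solve(K,[u,v,1.]); X=O+d*(xl@(C-.0075*xl-O))/(xl@d); return np.array([(X-C)@yl,X[2]])*1e3
def red(im): im=im.astype(float); return (im[...,0]-im[...,2])/(im.sum(2)+30)
def meas(im):
    f=red(im); E=[]
    for v in range(181,192):
        row=f[v]; u=233
        while row[u]>.24: u-=1
        E.append(onface(u+(.24-row[u])/(row[u+1]-row[u]),v))
    T=[]
    for u in range(230,236):
        v=185
        while f[v,u]>.24: v-=1
        T.append(onface(u,v+(.24-f[v,u])/(f[v+1,u]-f[v,u])))
    E=np.array(E); p=np.polyfit(E[:,1],E[:,0],1); T=np.array(T)
    return "lean left deg %.1f  left edge y@z=100 %.1f  top edge z %s y %.1f"%(np.degrees(np.arctan(p[0])),np.polyval(p,100),np.round(T[:,1],1),T[0,0])
if __name__=="__main__":
    print("seat",meas(s["color"]))
    for n in sys.argv[1:]:
        b=cv2.resize(cv2.imread(f"pics/{n}.png"),(100,90),interpolation=cv2.INTER_AREA)[:,:,::-1]; im=np.zeros((384,512,3),np.uint8); im[150:240,190:290]=b; print(n,meas(im))
E
python3 meas.py l2 l3 l4 l5 l6 l7 l8 l9
```

```text
seat lean left deg 3.2  left edge y@z=100 11.5  top edge z [109.6 109.7 109.3 109.3 109.6 109.8] y 2.4
l2 lean left deg 8.7  left edge y@z=100 16.8  top edge z [110.7 111.1 111.3 111.6 111.9 112.1] y 2.4
l3 lean left deg 15.7  left edge y@z=100 22.3  top edge z [114.4 114.7 115.4 116.8  96.2  95.6] y 2.2
l4 lean left deg 11.0  left edge y@z=100 17.8  top edge z [112.4 113.1 113.4 113.7 113.9 114.2] y 2.3
l5 lean left deg -5.2  left edge y@z=100 7.0  top edge z [118.3 118.5 118.5 117.7 117.8 117.6] y 2.1
l6 lean left deg -21.0  left edge y@z=100 2.8  top edge z [114.  118.3 119.3 119.7 119.8 119.6] y 2.3
l7 lean left deg -27.7  left edge y@z=100 0.6  top edge z [ 91.  104.6 114.  118.6 119.5 121.4] y 3.1
l8 lean left deg 4.5  left edge y@z=100 11.2  top edge z [116.2 116.4 116.5 115.7 115.9 116.1] y 2.2
l9 lean left deg 9.3  left edge y@z=100 15.7  top edge z [114.2 114.4 114.7 114.9 115.3 115.5] y 2.2
```

```bash
sed -i 's/range(181,192)/range(V0,V1)/; s/^import pickle,sys;/V0,V1=178,187\nimport pickle,sys;/' meas.py; python3 meas.py l3 l4 l5 l6 l7 l8 l9; sed -i 's/V0,V1=178,187/V0,V1=178,185/' meas.py;python3 meas.py l4 l7 l9
python3 - <<'E'
import cv2
for n in("l4","l5","l7","l9"):
    b=cv2.resize(cv2.imread(f"pics/{n}.png"),(100,90),interpolation=cv2.INTER_AREA)
    print(n); 
    for v in range(43,56,2): print(150+v,[ "%d/%d"%(x[2],x[0]) for x in b[v,52:66]])
E
```

```text
seat lean left deg -81.6  left edge y@z=100 6.6  top edge z [109.6 109.7 109.3 109.3 109.6 109.8] y 2.4
l3 lean left deg 13.3  left edge y@z=100 22.1  top edge z [114.4 114.7 115.4 116.8  96.2  95.6] y 2.2
l4 lean left deg 10.9  left edge y@z=100 17.8  top edge z [112.4 113.1 113.4 113.7 113.9 114.2] y 2.3
l5 lean left deg -1.0  left edge y@z=100 7.2  top edge z [118.3 118.5 118.5 117.7 117.8 117.6] y 2.1
l6 lean left deg -2.8  left edge y@z=100 3.3  top edge z [114.  118.3 119.3 119.7 119.8 119.6] y 2.3
l7 lean left deg -9.2  left edge y@z=100 0.8  top edge z [ 91.  104.6 114.  118.6 119.5 121.4] y 3.1
l8 lean left deg 3.3  left edge y@z=100 11.2  top edge z [116.2 116.4 116.5 115.7 115.9 116.1] y 2.2
l9 lean left deg 8.6  left edge y@z=100 15.6  top edge z [114.2 114.4 114.7 114.9 115.3 115.5] y 2.2
seat lean left deg -81.8  left edge y@z=100 21.2  top edge z [109.6 109.7 109.3 109.3 109.6 109.8] y 2.4
l4 lean left deg 9.3  left edge y@z=100 17.9  top edge z [112.4 113.1 113.4 113.7 113.9 114.2] y 2.3
l7 lean left deg -11.1  left edge y@z=100 1.0  top edge z [ 91.  104.6 114.  118.
[... 3695 characters left out ...]
, '181/197', '180/198', '181/198', '180/195', '177/192', '176/191', '178/193']
199 ['95/34', '82/30', '88/45', '130/118', '170/182', '180/195', '180/195', '178/195', '178/194', '177/192', '176/191', '177/192', '179/193', '179/194']
201 ['88/31', '93/36', '135/78', '118/122', '159/174', '180/195', '181/195', '179/193', '175/190', '177/192', '177/193', '179/194', '181/195', '178/193']
203 ['98/54', '114/98', '153/162', '181/196', '182/198', '178/193', '177/191', '178/191', '177/191', '179/193', '181/196', '181/196', '179/194', '174/188']
205 ['191/193', '183/198', '181/196', '179/194', '178/192', '177/191', '177/191', '179/194', '180/196', '180/194', '180/194', '179/192', '162/176', '137/149']
```

The first right lean may have ended just short, because the left end sank back when the jaws opened. It leans about 6° left against the finger, with the right end still raised. There is time to spare, so I'll repeat the right lean a little further.

Emit:
{"fn": "drive_tool", "kwargs": {"series": [[[0,0,0.7],0],[[0,0,0.7],0],[[0,0,0.7],0],[[0,-0.2,0],0],[[0,-0.2,0],0],[[0,-0.2,0],0],[[0,-0.2,0],0],[[0,-0.2,0],0],[[0,-0.2,0],0],[[0,-0.15,0],0]], "hand": 0.615}}

```text
time: 21.9
ee_pos: [0.5248, -0.1341, 0.1099]
eef_rot: [0.035, 0.999, 0.0, -0.0]
ft_force: [-0.3, 0.3, 1.1]
width: 0.0333
grip_force: 0.7
```

```bash
python3 lean.py l10 | tail -c 220; python3 meas.py l7 l10
```

```text
6 | 192 225 254 | 194 224 252 | 196 227 249 | 198 223 248 | 200 218 246 | 202 218 245 | 204 218 241 | 21.95 [ 0.52477974 -0.13427324  0.10991149] [0.73359876 0.72270562 1.33267785] 0.03353068802103426 0.7793912829947658
seat lean left deg -81.8  left edge y@z=100 21.2  top edge z [109.6 109.7 109.3 109.3 109.6 109.8] y 2.4
l7 lean left deg -11.1  left edge y@z=100 1.0  top edge z [ 91.  104.6 114.  118.6 119.5 121.4] y 3.1
l10 lean left deg -8.3  left edge y@z=100 -0.6  top edge z [ 67.6  95.2 108.5 117.1 119.1 120.1] y 4.0
```

Now leaning about 12° right, with both fingers touching, which is the geometric limit of about 13°. I'll return slowly to just clear of the left face.

Emit:
{"fn": "drive_tool", "kwargs": {"series": [[[0,0.2,0],0],[[0,0.2,0],0],[[0,0.2,0],0],[[0,0.2,0],0],[[0,0.15,0],0],[[0,0.15,0],0],[[0,0.1,0],0],[[0,0.05,0],0],[[0,0,0],0],[[0,0,0],0]]}}

```text
time: 23.2
ee_pos: [0.5248, -0.1215, 0.1099]
eef_rot: [0.035, 0.999, 0.0, -0.0]
ft_force: [0.2, 0.5, -0.1]
width: 0.0335
grip_force: 0.1
```

```bash
sed -i 's/V0,V1=178,185/V0,V1=181,190/' meas.py; python3 lean.py l11 | tail -c 120; python3 meas.py l4 l8 l9 l11
```

```text
.25 [ 0.52479099 -0.12151394  0.10988511] [-0.48503197 -0.08699174 -0.26357161] 0.03366943516566284 0.13348812237381935
seat lean left deg 1.4  left edge y@z=100 11.4  top edge z [109.6 109.7 109.3 109.3 109.6 109.8] y 2.4
l4 lean left deg 9.8  left edge y@z=100 17.7  top edge z [112.4 113.1 113.4 113.7 113.9 114.2] y 2.3
l8 lean left deg 4.9  left edge y@z=100 11.2  top edge z [116.2 116.4 116.5 115.7 115.9 116.1] y 2.2
l9 lean left deg 7.6  left edge y@z=100 15.6  top edge z [114.2 114.4 114.7 114.9 115.3 115.5] y 2.2
l11 lean left deg 3.3  left edge y@z=100 11.3  top edge z [116.1 116.3 115.5 115.7 115.8 115.7] y 2.2
```

Emit:
{"fn": "drive_tool", "kwargs": {"series": [[[0,0.1,0],0],[[0,0,0],0],[[0,0,-0.4],0],[[0,0,-0.4],0],[[0,0,-0.5],0],[[0,0,-0.4],0],[[0,0,-0.4],0],[[0,0,0],0],[[0,0,0],0],[[0,0,0],0]]}}

```text
time: 24.5
ee_pos: [0.5249, -0.1205, 0.089]
eef_rot: [0.035, 0.999, 0.0, 0.0]
ft_force: [-0.6, -0.5, -0.5]
width: 0.0334
grip_force: 0.1
```

```bash
python3 lean.py l12 | tail -c 120; python3 meas.py l12
```

```text
55 [ 0.5248726  -0.12052061  0.08903145] [-0.29165823  0.70643449  0.2241744 ] 0.033221302271511544 0.06928354306054985
seat lean left deg 1.4  left edge y@z=100 11.4  top edge z [109.6 109.7 109.3 109.3 109.6 109.8] y 2.4
l12 lean left deg 4.7  left edge y@z=100 13.2  top edge z [114.8 115.1 115.3 115.2 115.5 115.8] y 2.2
```

View pics/l12.png

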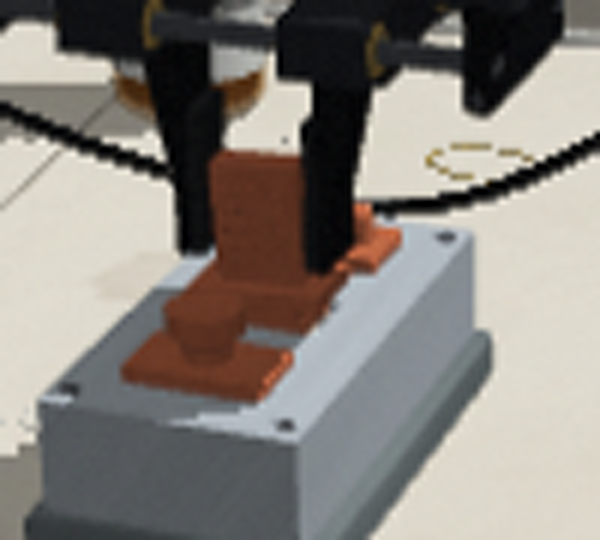

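The tab sits nearly upright between the fingers, with the flange raised clear of the block at both ends. Now I'll grip it.

Emit:
{"fn": "drive_tool", "kwargs": {"series": [[[0,0,0],0],[[0,0,0],0],[[0,0,0],0],[[0,0,0],0],[[0,0,0],0],[[0,0,0.1],0],[[0,0,0.2],0],[[0,0,0.3],0],[[0,0,0.4],0],[[0,0,0.4],0]], "hand": 1, "newtons": 35}}

```text
time: 25.8
ee_pos: [0.5248, -0.1205, 0.1032]
eef_rot: [0.035, 0.999, 0.0, 0.0]
ft_force: [0.4, -0.8, -0.8]
width: 0.0299
grip_force: 34.7
```

```bash
python3 lean.py l13 | tail -c 120; python3 meas.py l13
```

```text
5.85 [ 0.52511669 -0.12057244  0.10371303] [ 0.58048852 -0.25258954  0.84204678] 0.030138065194606614 34.99848486855626
seat lean left deg 1.4  left edge y@z=100 11.4  top edge z [109.6 109.7 109.3 109.3 109.6 109.8] y 2.4
l13 lean left deg -23.1  left edge y@z=100 10.6  top edge z [131.  130.8 129.5 129.5 129.8 129.7] y 1.6
```

Gripped at 30 mm. It rose with the tool with no pull force, and its bottom is about 47 mm below the TCP. I'll draw it straight out and carry it to the tray.

Emit:
{"fn": "drive_tool", "kwargs": {"series": [[[0,0,0.6],0],[[0,0,1],0],[[0,0,1.5],0],[[0,0,2],0],[[0,0,2],0],[[0,0,1.5],0],[[0.3,-1,0],0],[[0.7,-2,0],0],[[1,-3,0],0],[[1,-3,0],0]]}}

```text
time: 27.1
ee_pos: [0.5548, -0.2118, 0.1881]
eef_rot: [0.035, 0.999, 0.0, -0.0]
ft_force: [0.2, 0.2, -0.4]
width: 0.0296
grip_force: 35.0
```

Emit:
{"fn": "drive_tool", "kwargs": {"series": [[[1,-3,0],0],[[1,-3,0],0],[[1,-3,0],0],[[0.7,-2,0],0],[[0.3,-0.85,0],0],[[0,0,-1.5],0],[[0,0,-2],0],[[0,0,-2],0],[[0,0,-1.5],0],[[0,0,0],0]]}}

```text
time: 28.35
ee_pos: [0.5942, -0.3282, 0.1173]
eef_rot: [0.035, 0.999, 0.001, -0.001]
ft_force: [-0.2, 0.3, 0.0]
width: 0.0302
grip_force: 34.7
```

Run:
```python
from bench import r, vision
from h import *
s=r.read_state(); print(s["time"],s["ee_pos"],s["ft_force"],s["width"],s["grip_force"])
c=vision.camera("side"); cv2.imwrite("pics/t1.png",c["color"][:,:,::-1])
h=cv2.cvtColor(c["color"],cv2.COLOR_RGB2HSV); m=((h[...,0]<15)&(h[...,1]>120)).astype(np.uint8)
for k in cv2.findContours(m,0,1)[0]:
    if cv2.contourArea(k)>60: print("orange",cv2.boundingRect(k),cv2.contourArea(k))
X=np.array([s["ee_pos"][0],s["ee_pos"][1],s["ee_pos"][2]-.047])
print("pred bottom px",proj(c,X),"tray centre",proj(c,np.array([.595,-.329,.003])))
```

```text
28.35 [ 0.59420004 -0.32823824  0.11727887] [-0.23652336  0.32517572  0.04862797] 0.03023082191263823 34.697326831519604
orange (211, 198, 28, 19) 279.0
orange (231, 182, 26, 13) 190.5
orange (337, 158, 26, 38) 544.5
orange (207, 125, 27, 17) 334.5
pred bottom px [347.37069522 192.89000648] tray centre [345.54172155 223.56021904]
```

The two bystanders are in place, and the bung's bottom is where predicted, above the tray centre. Lowering.

Emit:
{"fn": "drive_tool", "kwargs": {"series": [[[0,0,-1.5],0],[[0,0,-1.5],0],[[0,0,-1.5],0],[[0,0,-0.8],0],[[0,0,-0.4],0],[[0,0,-0.3],0],[[0,0,-0.2],0],[[0,0,-0.1],0],[[0,0,-0.1],0],[[0,0,0],0]]}}

```text
time: 29.65
ee_pos: [0.5948, -0.3289, 0.0549]
eef_rot: [0.035, 0.999, 0.0, 0.0]
ft_force: [0.7, 0.7, -0.4]
width: 0.0304
grip_force: 35.0
```

Emit:
{"fn": "drive_tool", "kwargs": {"series": [[[0,0,-0.05],0],[[0,0,-0.1],0],[[0,0,-0.05],0],[[0,0,-0.05],0],[[0,0,-0.05],0],[[0,0,-0.05],0],[[0,0,-0.05],0],[[0,0,-0.05],0],[[0,0,0],0],[[0,0,0],0]]}}

```text
time: 30.9
ee_pos: [0.5948, -0.329, 0.0504]
eef_rot: [0.035, 0.999, 0.0, 0.0]
ft_force: [-0.3, -0.0, -0.2]
width: 0.0299
grip_force: 35.0
```

Emit:
{"fn": "drive_tool", "kwargs": {"series": [[[0,0,-0.05],0],[[0,0,-0.05],0],[[0,0,-0.05],0],[[0,0,-0.05],0],[[0,0,0],0],[[0,0,0],0],[[0,0,0],0],[[0,0,0],0],[[0,0,0],0],[[0,0,0],0]]}}

```text
time: 32.15
ee_pos: [0.595, -0.3291, 0.0491]
eef_rot: [0.035, 0.999, 0.0, 0.0]
ft_force: [-1.0, 1.1, 5.1]
width: 0.0299
grip_force: 35.0
```

Touchdown (5 N). I'll ease off slightly and open a little.

Emit:
{"fn": "drive_tool", "kwargs": {"series": [[[0,0,0.03],0],[[0,0,0],0],[[0,0,0],0],[[0,0,0],0],[[0,0,0],0],[[0,0,0],0],[[0,0,0],0],[[0,0,0],0],[[0,0,0],0],[[0,0,0],0]], "newtons": 5}}

```text
time: 33.4
ee_pos: [0.5948, -0.3292, 0.0488]
eef_rot: [0.035, 0.999, -0.0, 0.0]
ft_force: [0.1, -3.0, 5.5]
width: 0.0304
grip_force: 5.0
```

Emit:
{"fn": "drive_tool", "kwargs": {"series": [[[0,0,0],0],[[0,0,0],0],[[0,0,0],0],[[0,0,0],0],[[0,0,0],0],[[0,0,0],0],[[0,0,0],0],[[0,0,0],0],[[0,0,0],0],[[0,0,0],0]], "hand": 0.57}}

```text
time: 34.65
ee_pos: [0.5948, -0.329, 0.0487]
eef_rot: [0.035, 0.999, 0.0, -0.0]
ft_force: [-0.1, -0.5, 0.3]
width: 0.0374
grip_force: 0.0
```

Run:
```python
from bench import r, vision
from h import *
s=r.read_state(); print(s["time"],s["ee_pos"],s["ft_force"],s["width"],s["grip_force"])
c=vision.camera("side"); 
h=cv2.cvtColor(c["color"],cv2.COLOR_RGB2HSV); m=((h[...,0]<15)&(h[...,1]>120)).astype(np.uint8)
for k in cv2.findContours(m,0,1)[0]:
    if cv2.contourArea(k)>60: print("orange",cv2.boundingRect(k),cv2.contourArea(k))
for v in range(184,232,4):
    q=np.nonzero(m[v,320:380])[0]
    if len(q): print(v,q[0]+320,q[-1]+320,end=" | ")
```

```text
34.65 [ 0.59479654 -0.32896838  0.04867593] [-0.14926513 -0.48944775  0.33984145] 0.03740038046623495 0.0
orange (211, 198, 28, 19) 278.0
orange (336, 192, 24, 35) 516.0
orange (231, 182, 26, 13) 192.5
orange (207, 124, 27, 18) 345.0
192 343 353 | 196 342 357 | 200 342 356 | 204 341 356 | 208 338 356 | 212 336 359 | 216 340 358 | 220 342 354 | 224 342 352 |
```

It stands upright with no force. I'll open further and retreat straight up.

Emit:
{"fn": "drive_tool", "kwargs": {"series": [[[0,0,0],0],[[0,0,0],0],[[0,0,0],0],[[0,0,0.5],0],[[0,0,1],0],[[0,0,2],0],[[0,0,3],0],[[0,0,4],0],[[0,0,4],0],[[0,0,2],0]], "hand": 0.35}}

```text
time: 35.95
ee_pos: [0.5953, -0.3297, 0.2174]
eef_rot: [0.035, 0.999, -0.001, 0.002]
ft_force: [0.4, -0.5, -0.7]
width: 0.0565
grip_force: 0.0
```

Run:
```python
from bench import r, vision
from h import *
s=r.read_state(); print(s["time"],s["ee_pos"],s["ft_force"],s["width"],s["joint_vel"])
c=vision.camera("side"); 
h=cv2.cvtColor(c["color"],cv2.COLOR_RGB2HSV); m=((h[...,0]<15)&(h[...,1]>120)).astype(np.uint8)
for k in cv2.findContours(m,0,1)[0]:
    if cv2.contourArea(k)>60: print("orange",cv2.boundingRect(k),cv2.contourArea(k))
for v in range(190,232,4):
    q=np.nonzero(m[v,320:380])[0]
    if len(q): print(v,q[0]+320,q[-1]+320,end=" | ")
print("tray centre",proj(c,np.array([.595,-.329,.003])))
```

```text
35.95 [ 0.59529675 -0.32974272  0.21741999] [ 0.40849984 -0.54205299 -0.70780467] 0.05653088282068398 [-0.00284606 -0.06737683  0.03683224 -0.18046732  0.05622855  0.26854976
 -0.04475988]
orange (211, 198, 28, 19) 275.5
orange (336, 191, 25, 36) 528.0
orange (231, 183, 26, 12) 189.5
orange (207, 124, 27, 18) 348.5
194 342 357 | 198 342 357 | 202 341 356 | 206 341 356 | 210 337 360 | 214 336 359 | 218 339 355 | 222 342 352 | 226 347 351 | tray centre [345.54172155 223.56021904]
```

The bung stands upright in the tray, the bystanders are unmoved, and the gripper is clear. Handing in.

```bash
python3 -c "
from bench import r
print(r.close_job())"
```

```text
the job is handed in; nothing more can be done
None
```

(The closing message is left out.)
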